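# Put away a stack of frame-jig parts

### The arm

A 6-joint arm with a two-finger parallel gripper is mounted at the origin on the work surface. World frame = base frame: x ahead of the robot, y to its left, z up, the work surface at z = 0. Lengths are in m, angles in degrees, forces in N, time in s.
With the tool pointing down it reaches from about 0.4 to 0.825 m from the base axis. Payload 7 kg.
Tool frame: the origin (TCP) lies at the very end of the fingers, on their centre line; the grasp point (between the pads) lies 19 mm behind it; z points along the fingers, y is the line along which they close (so a half turn about z gives the same grasp; the last joint's range is limited). The gripper opens to 88 mm and grips with 3 to 60 N. Pads are 19 mm wide; open, the fingers measure 130 mm over their backs; the gripper's body (78 mm by 193 mm) begins 47 mm behind the grasp point.
Start: joints at [-47.321, 20.546, 0.682, 0, -70.136, -16.507], TCP at [0.298, -0.606, 0.227] pointing down, gripper open.
Joint ranges: [-176.03, 176.03], [-82.01, 121.73], [-58.28, 71.71], [-173.87, 95.51], [-174.79, -0.11], [-173.66, 173.66]. Speed limits (degrees/s): [136.94, 136.94, 172.46, 180, 180, 180].

### API

Orientations are given as [roll, pitch, yaw] about the fixed x, y, z axes, in that order (R = Rz(yaw) Ry(pitch) Rx(roll)).
In Python, from plant import r gives the robot as it stands. The module is installed in compiled form; this text tells all that it offers.
- The arm moves only by the tool jog_arm, never from a script. Its arguments are lists of equal length, an entry for each row: "travel": the shift along the tool's x, y, z each as a share of 50 cm, from -1 to 1, a list of three; "dr": the turn, a rotation vector about the tool's x, y, z each as a share of 360 degrees, from -1 to 1, a list of three; "claw": the opening, from 0 (shut) to 1 (fully open). A call has exactly 10 rows; each row is the pose to reach, as a shift and turn from the pose commanded when the call began, along the tool's axes at that moment, turning the shorter way round; what a row does not reach only later rows make up. A row lasts 1/8 s, in which the tool goes at most 62.5 mm and 10.7 degrees, less where a joint would pass 70% of its speed; a pose out of reach is approached as far as the arm can. A call with a number of a shift or a turn outside -1 to 1 is refused whole. A call with a gripper value outside its range is refused whole. The fingers move at their own pace and stop on an object; "newtons" is the grip in N (left out, the last holds). Time passes only in rows, so rows that repeat a pose let the fingers close, or fill a call up. It gives the time, the measured TCP pose, the force, the opening and the grip force at its end, in the units of the state.
- r.get_state(): the state, without advancing time (a new reading comes with each control period).
- r.capture(name): name is "scene" or "top" or "wrist"; returns a dict with "pixels" (400x640x3 uint8, red, green, blue), "range_z" (400x640 float32, m along the optical axis (not along the pixel's ray), 0 where there is no reading), "fx", "fy", "cx", "cy" (pixels), "position" and "attitude" of the camera in the world; the wrist camera has in their place "hand_eye" (4x4, takes a point from camera to tool coordinates, whose origin is the TCP and whose axes are the flange's). Camera axes: x right, y up, looking along -z (the intrinsics and any distortion apply to the point x, -y, -z); pixel columns grow to the right and rows downward; lengths in m; the calibration is good to about 2 mm. The wrist camera is an equidistant fisheye: a pixel r from the principal point sees the ray r / f radians off the axis. A picture is of the moment at which its call begins: read the wrist's pose just before it.
- r.close_job(): hands the job in; it is judged then, once.
Trained networks look in the newest picture that a camera, given by its name, has taken for a name from the list of things; names that differ only in an ending like _2 or _b are one class to them, and where a whole thing is asked for, a point or a joint stands for the part that bears it (a point fixed in the world has none). Each returns a list of dicts, best first, with "conf" (0 to 1); they miss things now and then, are a little off and sometimes report something else, mostly with a low value. They report only what shows in the picture. A call takes as long as a camera call. They do not tell look-alikes from the thing itself.
- r.boxes_of(name, camera): "extent" ([left, top, right, bottom] in pixels, round what is visible of it).
- r.regions_of(name, camera): "pixels" (400x640 bool, what is visible of it) and "extent" ([left, top, right, bottom] in pixels, round what is visible of it).
- r.tip_of(name, camera): "at" ([column, row] in pixels: a listed point, or the origin of a listed thing).
The state is a dict: "time_s": time; "joints": joint angles; "qd": joint speeds; "joint_torque": joint torques, N m; "tcp_pos": TCP position; "eef_rot": TCP orientation; "contact_force": force on the tool from outside, world axes, zero at the start; "moment": the same for the moment, N m; "gripper_width": finger opening in m; "gripper_force": force on a finger pad.
Only numpy, scipy, OpenCV 4.12 (cv2) and the standard library are available. Lean on these libraries where they do the work, as an engineer would, in place of code of your own. Each camera call takes 0.05 s, during which the arm holds its last target. There are 200 camera calls.

### The job

Take apart the stack of frame-building parts on the bench and put each part away in its own plywood nest: the tube shell lying between the two rails of the saddle, midway along them, the cone upright in the round dish, the V-block upright in the short tray, and the flat riser block in the long tray, these three resting flat on the floor inside the rim. Set every part down gently without dropping it, let go of it, and leave the gauge stand and the jar where they are.

Things in the scene. Friction and masses are not known exactly. Their poses are not given: they have to be found in the camera images.
- riser: Flat rectangular bare aluminium riser block, 156 x 56 x 24 mm (x, y, z), about 0.55 kg, lying on the bench; the bottom of the stack, carrying the V-block towards one end and the cone towards the other. Origin: centre of its underside; x along its length, z up.
- vblock: Dark steel V-block, 72 x 50 x 34 mm (x, y, z), about 0.6 kg, with a 90-degree groove along x cut in its top (groove bottom 17 mm above the underside, 34 mm wide at the top); it stands on the riser and the tube shell lies in its groove. Origin: centre of its underside; z up. Either end way round is the same.
- shell: Short thick steel tube (a bicycle bottom-bracket shell), 40 mm diameter, 68 mm long, about 0.19 kg, lying in the V-block's groove with its axis 45 mm above the V-block's underside. Origin: its middle, on the axis; x along the axis (it may roll about x). Treat it as solid.
- cone: Turned steel centring cone standing on the riser beside the V-block, about 0.2 kg: base disc 46 mm diameter and 10 mm high, tapering to a 20 mm diameter upright stem that runs from 26 to 56 mm above the underside. Origin: centre of its underside; z up.
- riser_tray: The longest plywood tray, the riser's place: outside 186 x 88 mm (x, y), inside 174 x 76 mm, floor 6 mm and rim top 12 mm above the bench. It is fixed to the bench. Origin: centre of its underside, on the bench; x along its length.
- vblock_tray: The shorter rectangular plywood tray, the V-block's place: outside 102 x 80 mm (x, y), inside 90 x 68 mm, floor 6 mm and rim top 12 mm above the bench. It is fixed to the bench. Origin: centre of its underside, on the bench; x along its longer side.
- shell_saddle: Plywood base 110 x 70 x 8 mm (x, y, z) with two parallel round wooden rails on it, each 12 mm diameter and about 100 mm long, along x at y = +15 and -15 mm, tops 18 mm above the bench: the tube shell's place. A shell lying between the rails has its axis 33 mm above the bench. It is fixed to the bench. Origin: centre of its underside, on the bench.
- cone_dish: Round plywood dish, the cone's place: 76 mm outside and 64 mm inside diameter, floor 6 mm and rim top 12 mm above the bench. It is fixed to the bench. Origin: centre of its underside, on the bench.
- gauge_stand: Bystander: dial gauge stand beyond the work, grey base 50 x 60 x 30 mm, thin post to 130 mm high with a round dial to its +y side (to 70 mm from the post). Origin: centre of its underside.
- flux_jar: Bystander: closed jar with a metal cap, 60 mm diameter, 70 mm high, beyond the work. Origin: centre of its underside.
There are look-alikes about, which are no part of the job. What is shaped like the vblock but orange is not meant.

How it is judged:
By the outcome, as a careful person would: the job done as asked, in the order asked, and still so for the second after the job is handed in, with the robot touching nothing.
It also fails if it takes over 128 s, if anything falls off the work surface, if the arm or the gripper's body presses on something with over 40 N, if the wrist force passes 120 N, or if a joint passes its speed limit or range.

## Working session

There is one attempt and no reset: what is moved stays moved. The work goes in short steps, Python scripts to look and compute and a tool call to move; the robot and the scene stay as the last step left them, time stands still between calls to the robot, and variables do not carry over. Pictures are saved under pics/ and viewed, at most 14 in all, crops included, and the job is handed in when it is done.

Besides the shell and the picture viewer there is one more tool, called after "Emit:" by a JSON object that holds its "fn" and its "kwargs", one argument or row to a line. jog_arm: Moves the arm, as the interface text tells. Its arguments: {"type":"object","properties":{"travel":{"type":"array"},"dr":{"type":"array"},"claw":{"type":"array"},"newtons":{"type":"number"}},"required":["travel","dr","claw"]}

```bash
mkdir -p pics
cat > h.py <<'E'
import numpy as np, cv2
from scipy.spatial.transform import Rotation as R
from plant import r
def cap(n):
    return r.capture(n)
def cloud(c):
    # world points for fixed cameras
    Z=c["range_z"]; v,u=np.mgrid[0:400,0:640]
    P=np.stack([(u-c["cx"])/c["fx"]*Z,-(v-c["cy"])/c["fy"]*Z,-Z],-1)
    A=np.array(c["attitude"],float)
    M=A if A.shape==(3,3) else R.from_euler("xyz",A.ravel(),degrees=True).as_matrix()
    W=P@M.T+np.array(c["position"]); W[Z<=0]=np.nan
    return W
def save(c,name):
    cv2.imwrite(f"pics/{name}.png",cv2.cvtColor(c["pixels"],cv2.COLOR_RGB2BGR))
E
python3 - <<'E'
from h import *
print(r.get_state())
for n in ["top","scene"]:
    c=cap(n); save(c,n+"0"); print(n,c["fx"],c["fy"],c["cx"],c["cy"],c["position"],c["attitude"],[k for k in c])
    W=cloud(c)
    np.save(n+"W.npy",W)
    for t in "riser vblock shell cone riser_tray vblock_tray shell_saddle cone_dish gauge_stand flux_jar".split():
        for q in r.boxes_of(t,n)[:3]:
            e=q["extent"];u,v=int((e[0]+e[2])/2),int((e[1]+e[3])/2)
            print(t,round(q["conf"],2),np.round(e),np.round(W[min(v,399),min(u,639)],3))
E
```

```text
{'time_s': 0.0, 'joints': array([-4.73216174e+01,  2.05908154e+01,  6.32700812e-01, -2.00126916e-02,
       -7.01363667e+01, -1.65054027e+01]), 'qd': array([-0.02731421, -0.01037816,  0.08508874,  0.02025647, -0.02833511,
       -0.09630573]), 'joint_torque': array([-1.84200426e-04, -5.82722247e+01,  2.93054473e+01,  6.99724987e+00,
        6.84153638e-03, -1.90401124e-04]), 'tcp_pos': array([ 0.29746448, -0.60536004,  0.22562188]), 'eef_rot': array([ 1.79904067e+02, -8.80734586e-03, -1.53833828e+02]), 'contact_force': array([ 0.10128088, -0.15294552,  0.03988802]), 'moment': array([ 0.01342352,  0.01130471, -0.00379174]), 'gripper_force': 0.0, 'gripper_width': 0.0877527321133815}
top 369.55569958681053 369.55569958681053 315.8122363073289 200.1755560050151 [0.45625454 0.06993218 0.95501566] [  4.70637759  -2.26266645 -89.5793705 ] ['pixels', 'range_z', 'fx', 'fy', 'cx', 'cy', 'position', 'attitude']
riser 0.6 [176. 188. 208. 251.] [0.483 0.343 0.026]
vblock 0.87 [223. 267. 250. 300.] [0.326 0.229 0.021]
vblock 0.77 [184. 223. 197. 252.] [0.439 0.339 0.045]
vblock 0.74 [157. 274. 188
[... 792 characters left out ...]
. 406. 187.] [0.516 0.326 0.03 ]
vblock 0.72 [360. 148. 387. 167.] [0.469 0.33  0.057]
vblock 0.65 [382. 141. 406. 155.] [0.452 0.463 0.033]
vblock 0.59 [304. 154. 331. 174.] [0.35  0.205 0.034]
shell 0.86 [361. 140. 383. 158.] [0.452 0.343 0.077]
shell 0.2 [361. 158. 404. 185.] [0.513 0.323 0.03 ]
cone 0.6 [380. 157. 398. 176.] [0.526 0.333 0.05 ]
riser_tray 0.65 [275. 200. 344. 251.] [0.522 0.014 0.005]
riser_tray 0.63 [331. 189. 375. 218.] [0.548 0.154 0.018]
shell_saddle 0.96 [328. 189. 377. 220.] [0.545 0.154 0.013]
cone_dish 0.89 [145. 289. 184. 324.] [ 0.501 -0.374  0.006]
gauge_stand 0.7 [366. 217. 414. 282.] [0.72  0.102 0.002]
flux_jar 0.66 [406. 192. 431. 225.] [0.704 0.23  0.051]
```

Run:
```python
import cv2
a=cv2.imread("pics/top0.png")[100:330,130:510]; cv2.imwrite("pics/top0c.png",cv2.resize(a,None,fx=2.1,fy=2.1,interpolation=cv2.INTER_CUBIC))
a=cv2.imread("pics/scene0.png")[110:340,130:510]; cv2.imwrite("pics/scene0c.png",cv2.resize(a,None,fx=2.1,fy=2.1,interpolation=cv2.INTER_CUBIC))
```

```text
(no output)
```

View pics/top0c.png

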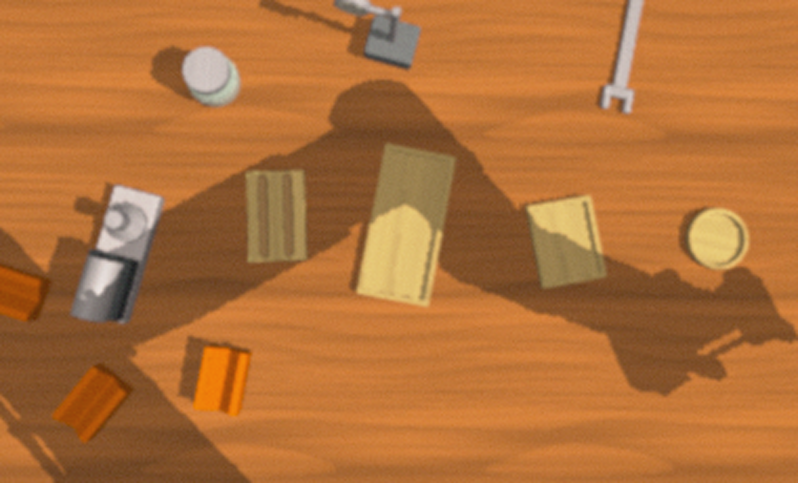

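View pics/scene0c.png

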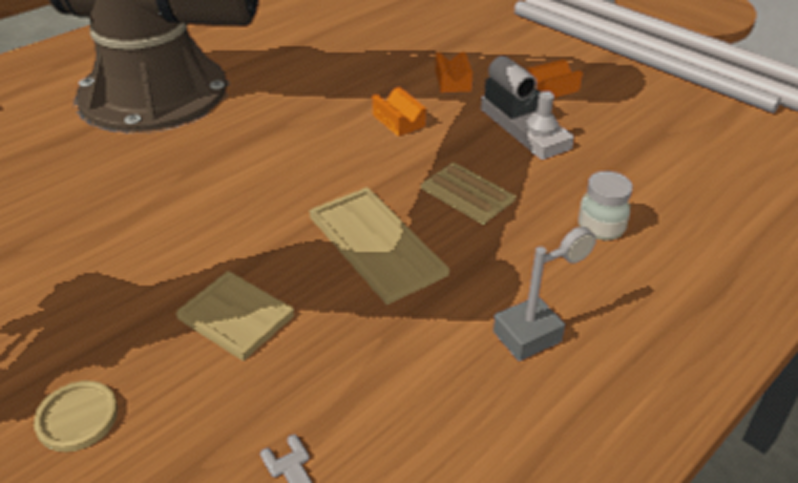

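The top view (crop pixels) shows the stack at (120,250): riser, with a dark V-block under the shell at (105,285) and the cone at (122,222). The places are the saddle (276,215), long tray (406,225), short tray (566,240) and dish (717,238). Three V-block shapes at (20,290), (92,402) and (222,378) are orange, so they are look-alikes. The dark one under the shell is the one meant.

```bash
cat >> h.py <<'E'
def rect(P):
    (c,(w,h),a)=cv2.minAreaRect((P[:,:2]*1000).astype(np.float32))
    if w<h: w,h,a=h,w,a+90
    return np.round(c,1),round(w,1),round(h,1),round((a+90)%180-90,1)
E
python3 - <<'E'
from h import *
for n in ["top","scene"]:
    c=cap(n); W=cloud(c)
    print(n)
    for t in "riser vblock shell cone riser_tray vblock_tray shell_saddle cone_dish".split():
        for q in r.regions_of(t,n)[:2]:
            if q["conf"]<.4: continue
            m=cv2.erode(q["pixels"].astype(np.uint8),np.ones((2,2)))>0
            P=W[m]; P=P[~np.isnan(P[:,0])]
            if len(P)<20: continue
            print(t,round(q["conf"],2),len(P),*rect(P),"z pct",np.round(np.percentile(P[:,2],[5,25,50,75,95]),3))
    # stack by height
    m=(abs(W[...,0]-.47)<.11)&(abs(W[...,1]-.345)<.06)
    for lo,hi in [(.018,.032),(.048,.066),(.07,.08),(.08,.11)]:
        P=W[m&(W[...,2]>lo)&(W[...,2]<hi)]
        if len(P)>5: print(lo,len(P),*rect(P),np.median(P[:,2]).round(4))
E
```

```text
top
riser 0.66 491 [478.5 354.2] 152.5 54.1 -14.0 z pct [0.004 0.018 0.023 0.024 0.026]
vblock 0.84 689 [433.7 481.6] 71.7 50.5 71.7 z pct [0.012 0.022 0.028 0.033 0.035]
vblock 0.81 155 [435.4 341.4] 67.2 6.7 -12.6 z pct [0.028 0.038 0.051 0.057 0.059]
shell 0.89 486 [438.3 361.4] 67.4 34.0 -14.2 z pct [0.073 0.082 0.086 0.088 0.09 ]
shell 0.62 643 [ 502.6 -371.6] 76.8 72.7 59.9 z pct [0.004 0.005 0.007 0.01  0.013]
cone 0.68 531 [686.6 246.9] 53.0 52.9 2.9 z pct [0.018 0.045 0.068 0.07  0.072]
cone 0.64 243 [513.3 341.1] 41.1 34.5 -16.9 z pct [0.034 0.039 0.044 0.061 0.08 ]
riser_tray 0.98 2355 [516.7  13.7] 183.5 85.4 -10.3 z pct [0.003 0.005 0.006 0.008 0.013]
vblock_tray 0.69 1191 [ 497.5 -185. ] 100.4 86.4 10.7 z pct [0.004 0.005 0.007 0.01  0.013]
shell_saddle 0.76 1113 [525.9 172.3] 107.6 69.0 1.4 z pct [0.005 0.007 0.009 0.015 0.019]
cone_dish 0.82 626 [ 502.  -371.4] 71.8 71.4 -44.3 z pct [0.004 0.005 0.007 0.01  0.013]
0.018 530 [478.9 355.4] 154.9 56.6 -14.0 0.0237
0.048 210 [463.1 355. ] 124.7 47.8 2.2 0.0567
0.07 146 [463.9 357.6] 119.2 39.1 -13.5 0.0778
0.08 448 [464.6
[... 464 characters left out ...]
 161 [528.2 336.3] 40.1 21.7 43.3 z pct [0.028 0.035 0.042 0.055 0.075]
riser_tray 0.9 1743 [523.1  13.8] 185.8 90.9 -11.0 z pct [0.004 0.005 0.006 0.008 0.012]
riser_tray 0.54 591 [697.4 287.2] 138.4 51.9 -86.9 z pct [0.01  0.03  0.048 0.069 0.071]
vblock_tray 0.7 1239 [ 504.7 -183.3] 104.5 79.6 11.0 z pct [0.003 0.005 0.006 0.009 0.013]
shell_saddle 0.78 604 [535.5 170.2] 108.0 67.7 2.1 z pct [0.003 0.007 0.009 0.015 0.018]
cone_dish 0.96 950 [ 511. -373.] 72.8 71.4 -42.5 z pct [0.004 0.005 0.007 0.009 0.012]
0.018 291 [484.1 354.1] 158.2 59.4 -13.9 0.0237
0.048 186 [468.3 353.8] 126.8 48.3 4.9 0.0573
0.07 102 [467.6 353.2] 123.1 35.8 1.2 0.0761
0.08 136 [468.4 356. ] 122.4 31.4 -8.4 0.086
```

```bash
cat >> h.py <<'E'
def go(*wps):
    "waypoints x,y,z,yaw (tool down) -> shares for the move tool"
    s=r.get_state(); Y=s["eef_rot"][2]
    M=R.from_euler("xyz",[180,0,Y],degrees=True).as_matrix()
    print("now",np.round(s["tcp_pos"],4),np.round(s["eef_rot"],2),"t",round(s["time_s"],2),"w",round(s["gripper_width"],4))
    for x,y,z,yaw in wps:
        d=M.T@(np.array([x,y,z])-s["tcp_pos"])/.5
        print(np.round(d,3).tolist(),"drz",round(-((yaw-Y+180)%360-180)/360,3))
def wcloud():
    s=r.get_state(); c=r.capture("wrist")
    Z=c["range_z"]; v,u=np.mgrid[0:400,0:640]
    a=(u-c["cx"])/c["fx"]; b=(v-c["cy"])/c["fy"]; th=np.hypot(a,b)+1e-9
    k=np.tan(np.minimum(th,1.5))/th
    P=np.stack([a*k*Z,-b*k*Z,-Z],-1); H=np.array(c["hand_eye"])
    T=P@H[:3,:3].T+H[:3,3]
    W=T@R.from_euler("xyz",s["eef_rot"],degrees=True).as_matrix().T+s["tcp_pos"]
    W[(Z<=0)|(th>1.2)]=np.nan
    return c,W
E
python3 - <<'E'
from h import *
go((.50,-.185,.25,-14))
c,W=wcloud(); save(c,"w0"); print(c["hand_eye"],c["fx"])
E
```

```text
now [ 0.2977 -0.6058  0.2265] [ 180.      0.   -153.83] t 2.0 w 0.0879
[-0.734, 0.577, -0.047] drz -0.388
[[ 6.27807999e-04  9.59971603e-01  2.80096639e-01  7.67423343e-02]
 [ 9.99999277e-01 -3.15323687e-04 -1.16069140e-03  5.51425346e-04]
 [-1.02590968e-03  2.80097165e-01 -9.59971107e-01 -1.57180942e-01]
 [ 0.00000000e+00  0.00000000e+00  0.00000000e+00  1.00000000e+00]] 309.70691628693146
```

Emit:
{"fn": "jog_arm", "kwargs": {
  "travel": [
    [-0.734,0.577,-0.047],
    [-0.734,0.577,-0.047],
    [-0.734,0.577,-0.047],
    [-0.734,0.577,-0.047],
    [-0.734,0.577,-0.047],
    [-0.734,0.577,-0.047],
    [-0.734,0.577,-0.047],
    [-0.734,0.577,-0.047],
    [-0.734,0.577,-0.047],
    [-0.734,0.577,-0.047]
  ],
  "dr": [
    [0,0,-0.388],
    [0,0,-0.388],
    [0,0,-0.388],
    [0,0,-0.388],
    [0,0,-0.388],
    [0,0,-0.388],
    [0,0,-0.388],
    [0,0,-0.388],
    [0,0,-0.388],
    [0,0,-0.388]
  ],
  "claw": [1,1,1,1,1,1,1,1,1,1]
}}

```text
time_s: 3.3
tcp_pos: [0.5001, -0.1843, 0.2502]
eef_rot: [-180.0, -0.0, -46.0]
contact_force: [-0.3, -0.1, -0.6]
gripper_width: 0.0875
gripper_force: 0.0
```

```bash
cat >> h.py <<'E'
def fit(W,x,y,lo,hi,rad=.13):
    m=(np.hypot(W[...,0]-x,W[...,1]-y)<rad)&(W[...,2]>lo)&(W[...,2]<hi)
    m=cv2.morphologyEx(m.astype(np.uint8),cv2.MORPH_OPEN,np.ones((3,3)))
    n,L,S,_=cv2.connectedComponentsWithStats(m)
    for i in range(1,n):
        if S[i,4]>60:
            P=W[L==i]; print("  fit",S[i,4],*rect(P),"z",np.median(P[:,2]).round(4),"px",S[i,:4])
E
python3 - <<'E'
from h import *
c,W=wcloud(); save(c,"w1")
print("bench z",np.nanmedian(W[...,2]))
for t in "riser_tray vblock_tray cone_dish".split():
    for q in r.regions_of(t,"wrist")[:2]:
        P=W[q["pixels"]]; P=P[~np.isnan(P[:,0])]
        if len(P)>50: print(t,round(q["conf"],2),len(P),*rect(P),np.round(np.percentile(P[:,2],[5,50,95]),3),q["extent"])
for x,y in [(.5,-.185),(.52,.014)]: fit(W,x,y,.009,.016,.1)
go((.47,.30,.25,-14))
E
```

```text
bench z -0.00022928638471608753
riser_tray 0.74 3055 [503.9 -53.6] 227.1 191.5 79.8 [0.004 0.006 0.012] [166.6, 187.2, 267.1, 308.8]
vblock_tray 0.74 4812 [ 497.4 -180.9] 108.3 85.6 10.3 [0.004 0.005 0.012] [273.0, 121.2, 368.1, 214.0]
cone_dish 0.71 2431 [ 506.3 -373. ] 78.9 75.3 -44.4 [0.004 0.006 0.012] [390.9, 35.7, 443.9, 91.7]
cone_dish 0.4 1872 [781.8 119.1] 255.5 56.7 65.1 [0.008 0.029 0.129] [37.7, 140.9, 130.4, 209.8]
  fit 1127 [ 499.4 -182.6] 103.2 81.2 10.7 z 0.0111 px [274 122  96  89]
  fit 279 [600.4  -1.4] 89.4 23.7 77.0 z 0.0111 px [163 190  47  41]
  fit 146 [551.6 -34. ] 52.3 7.6 -9.0 z 0.0112 px [209 204  26  28]
  fit 70 [480.8 -20.9] 28.6 6.7 -9.2 z 0.0112 px [246 249  14  15]
  fit 166 [434.6  44.6] 63.5 20.6 60.9 z 0.0112 px [231 291  36  17]
now [ 0.4998 -0.185   0.2502] [-179.99   -0.    -46.66] t 3.5 w 0.0876
[-0.746, -0.622, 0.0] drz -0.091
```

Emit:
{"fn": "jog_arm", "kwargs": {
  "travel": [
    [-0.746,-0.622,0],
    [-0.746,-0.622,0],
    [-0.746,-0.622,0],
    [-0.746,-0.622,0],
    [-0.746,-0.622,0],
    [-0.746,-0.622,0],
    [-0.746,-0.622,0],
    [-0.746,-0.622,0],
    [-0.746,-0.622,0],
    [-0.746,-0.622,0]
  ],
  "dr": [
    [0,0,-0.091],
    [0,0,-0.091],
    [0,0,-0.091],
    [0,0,-0.091],
    [0,0,-0.091],
    [0,0,-0.091],
    [0,0,-0.091],
    [0,0,-0.091],
    [0,0,-0.091],
    [0,0,-0.091]
  ],
  "claw": [0.75,0.75,0.75,0.75,0.75,0.75,0.75,0.75,0.75,0.75]
}}

```text
time_s: 4.75
tcp_pos: [0.4676, 0.2994, 0.2498]
eef_rot: [180.0, 0.0, -13.8]
contact_force: [-0.5, -0.7, 0.7]
gripper_width: 0.0656
gripper_force: 0.0
```

Run:
```python
from h import *
c,W=wcloud(); save(c,"w2"); np.save("w2.npy",W)
print("bench z",np.nanmedian(W[...,2]))
print("riser");fit(W,.48,.355,.018,.03)
print("vtop");fit(W,.44,.362,.054,.062)
print("shell");fit(W,.44,.362,.0755,.1,.06)
print("conetop");fit(W,.516,.344,.074,.085,.03)
print("saddle");fit(W,.53,.17,.0125,.02,.09);fit(W,.53,.17,.005,.02,.09)
print("tray");fit(W,.52,.014,.009,.016,.12)
a=c["pixels"]; cv2.imwrite("pics/w2b.png",cv2.cvtColor(a,cv2.COLOR_RGB2BGR))
```

```text
bench z 0.000286674701024614
riser
  fit 1713 [515.4 346.2] 81.2 56.9 -14.4 z 0.023 px [254 108  46  65]
  fit 113 [436.6 462. ] 33.9 11.7 79.0 z 0.024 px [202 216  23   6]
  fit 164 [419.5 462.2] 26.0 12.7 68.5 z 0.0236 px [209 224  17  12]
vtop
  fit 339 [437.  342.7] 72.5 9.8 -11.9 z 0.0571 px [287 177  10  58]
shell
  fit 1838 [439.9 363.7] 69.8 37.6 -14.8 z 0.0861 px [256 185  34  61]
conetop
  fit 274 [516.3 345.9] 19.7 19.7 72.8 z 0.079 px [260 136  19  19]
saddle
  fit 618 [527.9 158.6] 100.5 12.6 2.5 z 0.016 px [404  61  25  75]
  fit 635 [527.1 188.3] 100.8 12.4 2.6 z 0.016 px [382  65  26  76]
  fit 4180 [528.  173.3] 110.4 71.4 2.7 z 0.0075 px [369  56  70  90]
tray
  fit 87 [610.1  16.3] 37.3 6.3 80.7 z 0.0109 px [483  25  22   6]
  fit 119 [595.2 -23.6] 41.8 21.7 79.0 z 0.011 px [506  28  23  18]
  fit 219 [548.7  51. ] 74.4 7.6 -10.5 z 0.0108 px [480  46   7  53]
  fit 82 [561.9 -34.5] 34.4 7.7 -13.0 z 0.0107 px [525  47   5  23]
  fit 153 [500.8 -23.9] 69.4 7.7 -9.1 z 0.0107 px [527  76   5  47]
  fit 154 [483.1  63. ] 53.8 7.0 -10.9 z 0.011 px [482 100   5  39]
  fit 327 [446.3  27.7] 90.4 39.6 80.9 z 0.011 px [482 127  49  28]
```

View pics/w2b.png

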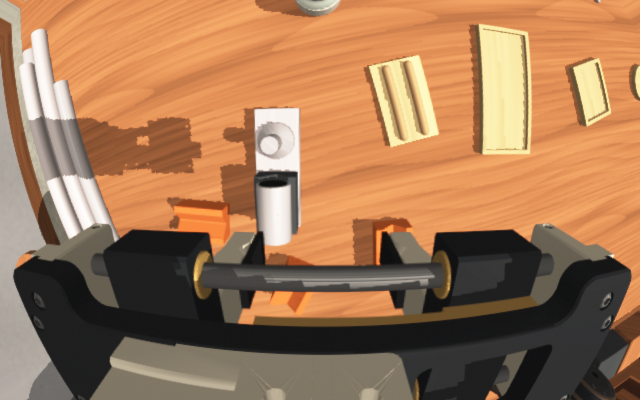

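Run:
```python
from h import *
go((.44,.3637,.12,-14.4),(.44,.3637,.085,-14.4),(.44,.3637,.0615,-14.4))
```

```text
now [0.4678 0.2989 0.25  ] [ 1.7998e+02  1.0000e-02 -1.3770e+01] t 4.8 w 0.0655
[-0.085, -0.113, 0.26] drz 0.002
[-0.085, -0.113, 0.33] drz 0.002
[-0.085, -0.113, 0.377] drz 0.002
```

Emit:
{"fn": "jog_arm", "kwargs": {
  "travel": [
    [-0.085,-0.113,0.1],
    [-0.085,-0.113,0.2],
    [-0.085,-0.113,0.26],
    [-0.085,-0.113,0.26],
    [-0.085,-0.113,0.3],
    [-0.085,-0.113,0.34],
    [-0.085,-0.113,0.365],
    [-0.085,-0.113,0.377],
    [-0.085,-0.113,0.377],
    [-0.085,-0.113,0.377]
  ],
  "dr": [
    [0,0,0.002],
    [0,0,0.002],
    [0,0,0.002],
    [0,0,0.002],
    [0,0,0.002],
    [0,0,0.002],
    [0,0,0.002],
    [0,0,0.002],
    [0,0,0.002],
    [0,0,0.002]
  ],
  "claw": [0.75,0.75,0.75,0.75,0.75,0.75,0.75,0.75,0.75,0.75],
  "newtons": 20
}}

```text
time_s: 6.05
tcp_pos: [0.4402, 0.3649, 0.0624]
eef_rot: [-179.9, -0.0, -14.4]
contact_force: [-0.8, -0.3, 0.3]
gripper_width: 0.0657
gripper_force: 0.0
```

Run:
```python
from h import *
go((.44,.3637,.0615,-14.4),(.44,.3637,.2,-14.4))
c,W=wcloud(); save(c,"w3"); print("shell");fit(W,.44,.362,.0755,.1,.06); fit(W,.516,.344,.074,.085,.03)
```

```text
now [0.4402 0.3649 0.0624] [-1.7994e+02 -3.0000e-02 -1.4360e+01] t 6.05 w 0.0657
[0.0, 0.002, 0.002] drz 0.0
[0.0, 0.002, -0.275] drz 0.0
shell
  fit 5180 [454.9 360.1] 39.2 37.4 -15.0 z 0.0858 px [286 194  77  71]
  fit 853 [456.9 400.8] 22.1 10.1 39.2 z 0.0881 px [214 239  46  25]
  fit 851 [437.3 325.3] 22.4 10.6 -67.9 z 0.0878 px [384 239  47  25]
  fit 1570 [417.2 369.6] 37.3 20.7 76.6 z 0.0866 px [291 292  67  25]
  fit 1478 [516.6 345.9] 19.4 19.4 75.9 z 0.079 px [299  79  44  43]
```

Emit:
{"fn": "jog_arm", "kwargs": {
  "travel": [
    [0,0.002,0.002],
    [0,0.002,0.002],
    [0,0.002,0.002],
    [0,0.002,0.002],
    [0,0.002,0.002],
    [0,0.002,0.002],
    [0,0.002,0.002],
    [0,0.002,-0.01],
    [0,0.002,-0.03],
    [0,0.002,-0.06]
  ],
  "dr": [
    [0,0,0],
    [0,0,0],
    [0,0,0],
    [0,0,0],
    [0,0,0],
    [0,0,0],
    [0,0,0],
    [0,0,0],
    [0,0,0],
    [0,0,0]
  ],
  "claw": [0.3,0.3,0.3,0.3,0.3,0.3,0.3,0.3,0.3,0.3],
  "newtons": 25
}}

```text
time_s: 7.35
tcp_pos: [0.4392, 0.3629, 0.0919]
eef_rot: [179.9, 0.0, -14.4]
contact_force: [-0.2, -0.1, -2.1]
gripper_width: 0.0395
gripper_force: 25.0
```

Run:
```python
from h import *
go((.4403,.3642,.16,-14.4),(.5275,.1733,.12,2.6),(.5275,.1733,.032,2.6),(.5275,.1733,.0255,2.6))
print(r.get_state()["contact_force"],r.get_state()["gripper_force"])
```

```text
now [0.4392 0.3629 0.0919] [ 1.7991e+02  3.0000e-02 -1.4370e+01] t 7.35 w 0.0395
[0.001, -0.003, -0.136] drz 0.0
[0.265, 0.324, -0.056] drz -0.047
[0.265, 0.324, 0.12] drz -0.047
[0.265, 0.324, 0.133] drz -0.047
[-0.18144476 -0.14987372 -2.07220492] 24.999698102474213
```

Emit:
{"fn": "jog_arm", "kwargs": {
  "travel": [
    [0,0,-0.06],
    [0,0,-0.1],
    [0.265,0.324,-0.1],
    [0.265,0.324,-0.1],
    [0.265,0.324,-0.1],
    [0.265,0.324,-0.1],
    [0.265,0.324,-0.06],
    [0.265,0.324,0],
    [0.265,0.324,0.04],
    [0.265,0.324,0.06]
  ],
  "dr": [
    [0,0,0],
    [0,0,0],
    [0,0,-0.047],
    [0,0,-0.047],
    [0,0,-0.047],
    [0,0,-0.047],
    [0,0,-0.047],
    [0,0,-0.047],
    [0,0,-0.047],
    [0,0,-0.047]
  ],
  "claw": [0.3,0.3,0.3,0.3,0.3,0.3,0.3,0.3,0.3,0.3]
}}

```text
time_s: 8.6
tcp_pos: [0.5275, 0.1734, 0.0613]
eef_rot: [180.0, 0.0, 2.5]
contact_force: [-0.5, -0.1, -2.2]
gripper_width: 0.0391
gripper_force: 25.0
```

Run:
```python
from h import *
c,W=wcloud(); save(c,"w4")
fit(W,.53,.17,.0125,.02,.09);fit(W,.53,.17,.005,.02,.09)
go((.5277,.1733,.0252,2.6))
```

```text
fit 632 [563.7 189.8] 27.6 11.5 1.3 z 0.0161 px [292 145  18  41]
  fit 637 [565.2 159.8] 27.2 11.6 1.2 z 0.0161 px [336 145  18  41]
  fit 5611 [548.1 174.1] 70.3 69.8 -87.4 z 0.0074 px [272 137 102  95]
now [0.5272 0.1733 0.0604] [1.7995e+02 9.0000e-02 2.5500e+00] t 8.65 w 0.0395
[0.001, 0.0, 0.07] drz -0.0
```

View pics/w4.png

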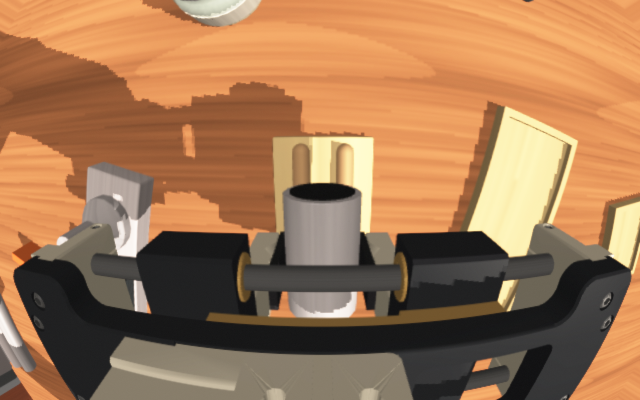

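The shell hangs between the fingers above the saddle, centred over the two rails (px 300 and 345), and its axis is parallel to them.

Emit:
{"fn": "jog_arm", "kwargs": {
  "travel": [
    [0.001,0,0.03],
    [0.001,0,0.05],
    [0.001,0,0.06],
    [0.001,0,0.065],
    [0.001,0,0.069],
    [0.001,0,0.07],
    [0.001,0,0.071],
    [0.001,0,0.071],
    [0.001,0,0.071],
    [0.001,0,0.071]
  ],
  "dr": [
    [0,0,0],
    [0,0,0],
    [0,0,0],
    [0,0,0],
    [0,0,0],
    [0,0,0],
    [0,0,0],
    [0,0,0],
    [0,0,0],
    [0,0,0]
  ],
  "claw": [0.3,0.3,0.3,0.3,0.3,0.3,0.3,0.3,0.3,0.3]
}}

```text
time_s: 9.9
tcp_pos: [0.5283, 0.1738, 0.0261]
eef_rot: [-180.0, -0.0, 2.6]
contact_force: [-0.8, -0.6, -2.1]
gripper_width: 0.0393
gripper_force: 25.0
```

Emit:
{"fn": "jog_arm", "kwargs": {
  "travel": [
    [0,0,0.001],
    [0,0,0.002],
    [0,0,0.003],
    [0,0,0.003],
    [0,0,0.003],
    [0,0,0.003],
    [0,0,0.003],
    [0,0,0.003],
    [0,0,0.003],
    [0,0,0.003]
  ],
  "dr": [
    [0,0,0],
    [0,0,0],
    [0,0,0],
    [0,0,0],
    [0,0,0],
    [0,0,0],
    [0,0,0],
    [0,0,0],
    [0,0,0],
    [0,0,0]
  ],
  "claw": [0.3,0.3,0.3,0.3,0.3,0.3,0.3,0.3,0.3,0.3]
}}

```text
time_s: 11.15
tcp_pos: [0.5283, 0.1738, 0.0249]
eef_rot: [-180.0, -0.0, 2.6]
contact_force: [-2.3, -0.5, 6.4]
gripper_width: 0.0394
gripper_force: 25.0
```

Emit:
{"fn": "jog_arm", "kwargs": {
  "travel": [
    [0,0,0.001],
    [0,0,0.001],
    [0,0,0.001],
    [0,0,0.001],
    [0,0,0.001],
    [0,0,0.001],
    [0,0,0.001],
    [0,0,-0.05],
    [0,0,-0.15],
    [0,0,-0.25]
  ],
  "dr": [
    [0,0,0],
    [0,0,0],
    [0,0,0],
    [0,0,0],
    [0,0,0],
    [0,0,0],
    [0,0,0],
    [0,0,0],
    [0,0,0],
    [0,0,0]
  ],
  "claw": [0.75,0.75,0.75,0.75,0.75,0.75,0.75,0.75,0.75,0.75]
}}

```text
time_s: 12.4
tcp_pos: [0.528, 0.1735, 0.1508]
eef_rot: [180.0, 0.0, 2.6]
contact_force: [0.7, 1.0, 0.3]
gripper_width: 0.0659
gripper_force: 0.0
```

Run:
```python
from h import *
c,W=wcloud(); save(c,"w5")
print("shell");fit(W,.528,.173,.038,.06,.06)
go((.5165,.346,.12,-14.4),(.5165,.346,.054,-14.4))
```

```text
shell
  fit 3120 [528.3 173.1] 68.9 37.1 3.0 z 0.0499 px [302 155  42  78]
now [0.5314 0.1751 0.1582] [-179.81   -0.5     2.65] t 12.45 w 0.0658
[-0.014, -0.343, 0.076] drz 0.047
[-0.014, -0.343, 0.208] drz 0.047
```

Emit:
{"fn": "jog_arm", "kwargs": {
  "travel": [
    [-0.007,-0.345,0.04],
    [-0.007,-0.345,0.04],
    [-0.007,-0.345,0.04],
    [-0.007,-0.345,0.06],
    [-0.007,-0.345,0.1],
    [-0.007,-0.345,0.14],
    [-0.007,-0.345,0.17],
    [-0.007,-0.345,0.192],
    [-0.007,-0.345,0.192],
    [-0.007,-0.345,0.192]
  ],
  "dr": [
    [0,0,0.047],
    [0,0,0.047],
    [0,0,0.047],
    [0,0,0.047],
    [0,0,0.047],
    [0,0,0.047],
    [0,0,0.047],
    [0,0,0.047],
    [0,0,0.047],
    [0,0,0.047]
  ],
  "claw": [0.7,0.7,0.7,0.7,0.7,0.7,0.7,0.7,0.7,0.7]
}}

```text
time_s: 13.7
tcp_pos: [0.5174, 0.3462, 0.0541]
eef_rot: [-180.0, -0.0, -14.4]
contact_force: [0.5, 0.5, -0.1]
gripper_width: 0.0613
gripper_force: 0.0
```

Run:
```python
from h import *
c,W=wcloud(); save(c,"w6")
fit(W,.5165,.346,.076,.083,.03)
go((.5165,.346,.054,-14.4))
```

```text
fit 471 [522.7 344.4] 18.0 7.5 76.9 z 0.0789 px [304 249  38  16]
now [0.5175 0.3463 0.0543] [-1.7994e+02 -4.0000e-02 -1.4350e+01] t 13.75 w 0.0617
[-0.002, 0.001, 0.001] drz 0.0
```

View pics/w6.png

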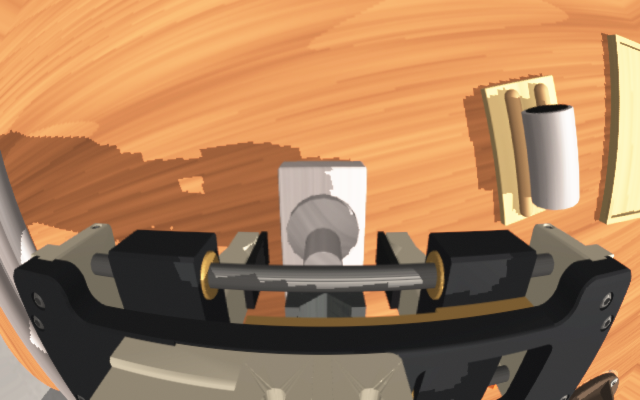

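The cone's stem (px 323,250) stands midway between the open fingers, and the shell rests between the saddle rails at (550,155).

Emit:
{"fn": "jog_arm", "kwargs": {
  "travel": [
    [-0.002,0,0],
    [-0.002,0,0],
    [-0.002,0,0],
    [-0.002,0,0],
    [-0.002,0,0],
    [-0.002,0,0],
    [-0.002,0,0],
    [-0.002,0,0],
    [-0.002,0,0],
    [-0.002,0,-0.01]
  ],
  "dr": [
    [0,0,0],
    [0,0,0],
    [0,0,0],
    [0,0,0],
    [0,0,0],
    [0,0,0],
    [0,0,0],
    [0,0,0],
    [0,0,0],
    [0,0,0]
  ],
  "claw": [0.1,0.1,0.1,0.1,0.1,0.1,0.1,0.1,0.1,0.1],
  "newtons": 25
}}

```text
time_s: 15.0
tcp_pos: [0.5156, 0.3457, 0.058]
eef_rot: [179.9, 0.1, -14.4]
contact_force: [0.1, -0.8, -2.8]
gripper_width: 0.0187
gripper_force: 25.0
```

Run:
```python
from h import *
print(r.get_state()["contact_force"])
go((.5165,.346,.16,-14.4),(.56,0.0,.16,0),(.5055,-.373,.16,0))
```

```text
[ 0.12999946 -0.78628373 -2.80090476]
now [0.5156 0.3457 0.058 ] [ 1.7992e+02  5.0000e-02 -1.4370e+01] t 15.0 w 0.0187
[0.002, -0.001, -0.204] drz 0.0
[0.258, 0.648, -0.204] drz -0.04
[0.337, 1.397, -0.204] drz -0.04
```

Emit:
{"fn": "jog_arm", "kwargs": {
  "travel": [
    [0,0,-0.1],
    [0,0,-0.2],
    [0.298,0.886,-0.2],
    [0.298,0.886,-0.2],
    [0.298,0.886,-0.2],
    [0.298,0.886,-0.2],
    [0.298,0.886,-0.2],
    [0.298,0.886,-0.2],
    [0.298,0.886,-0.2],
    [0.298,0.886,-0.2]
  ],
  "dr": [
    [0,0,0],
    [0,0,0],
    [0,0,-0.04],
    [0,0,-0.04],
    [0,0,-0.04],
    [0,0,-0.04],
    [0,0,-0.04],
    [0,0,-0.04],
    [0,0,-0.04],
    [0,0,-0.04]
  ],
  "claw": [0.1,0.1,0.1,0.1,0.1,0.1,0.1,0.1,0.1,0.1]
}}

```text
time_s: 16.25
tcp_pos: [0.5499, -0.1228, 0.1585]
eef_rot: [180.0, 0.0, -0.1]
contact_force: [0.4, 0.8, -2.2]
gripper_width: 0.0189
gripper_force: 25.0
```

Run:
```python
from h import *
c,W=wcloud(); save(c,"w7")
print("dish");fit(W,.505,-.373,.009,.016,.06);print("vt");fit(W,.4995,-.1826,.009,.016,.08)
go((.5055,-.373,.16,0),(.5055,-.373,.08,0))
```

```text
dish
  fit 455 [ 507.6 -368.5] 75.0 66.2 -37.5 z 0.0107 px [500 191  46  57]
vt
  fit 758 [ 519.3 -179.6] 79.5 63.7 -80.0 z 0.011 px [335 177  80  56]
now [ 0.55   -0.1246  0.1584] [ 1.7995e+02  6.0000e-02 -1.2000e-01] t 16.3 w 0.0187
[-0.088, 0.497, -0.003] drz -0.0
[-0.088, 0.497, 0.157] drz -0.0
```

Emit:
{"fn": "jog_arm", "kwargs": {
  "travel": [
    [-0.087,0.497,0],
    [-0.087,0.497,0],
    [-0.087,0.497,0],
    [-0.087,0.497,0],
    [-0.087,0.497,0.05],
    [-0.087,0.497,0.1],
    [-0.087,0.497,0.14],
    [-0.087,0.497,0.16],
    [-0.087,0.497,0.16],
    [-0.087,0.497,0.16]
  ],
  "dr": [
    [0,0,0],
    [0,0,0],
    [0,0,0],
    [0,0,0],
    [0,0,0],
    [0,0,0],
    [0,0,0],
    [0,0,0],
    [0,0,0],
    [0,0,0]
  ],
  "claw": [0.1,0.1,0.1,0.1,0.1,0.1,0.1,0.1,0.1,0.1]
}}

```text
time_s: 17.55
tcp_pos: [0.5079, -0.3686, 0.0795]
eef_rot: [180.0, -0.1, 0.1]
contact_force: [0.1, -0.7, -1.6]
gripper_width: 0.0185
gripper_force: 25.0
```

Run:
```python
from h import *
c,W=wcloud(); save(c,"w8")
m=(np.hypot(W[...,0]-.506,W[...,1]+.373)<.06)&(W[...,2]>.0095)&(W[...,2]<.014)
P=W[m]; A=np.c_[2*P[:,:2],np.ones(len(P))]; x=np.linalg.lstsq(A,(P[:,:2]**2).sum(1),rcond=None)[0]
print("dish circle",x[:2],np.sqrt(x[2]+x[0]**2+x[1]**2),len(P))
# cone underside/base
m=(np.hypot(W[...,0]-.506,W[...,1]+.373)<.04)&(W[...,2]>.04)&(W[...,2]<.075)
P=W[m]; print(rect(P),np.percentile(P[:,2],[1,50,99]))
go((*x[:2],.0365,0))
```

```text
dish circle [ 0.50543156 -0.37263627] 0.03466100824783162 1273
(array([ 519.6, -368.6]), 45.1, 24.4, 89.6) [0.05085298 0.06444132 0.07455673]
now [ 0.5079 -0.3686  0.0796] [ 1.7996e+02 -8.0000e-02  6.0000e-02] t 17.6 w 0.019
[-0.005, 0.008, 0.086] drz 0.0
```

View pics/w8.png

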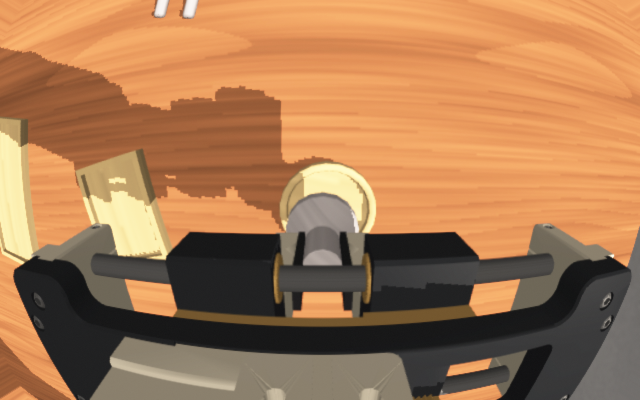

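Emit:
{"fn": "jog_arm", "kwargs": {
  "travel": [
    [-0.005,0.008,0.02],
    [-0.005,0.008,0.04],
    [-0.005,0.008,0.06],
    [-0.005,0.008,0.07],
    [-0.005,0.008,0.076],
    [-0.005,0.008,0.08],
    [-0.005,0.008,0.083],
    [-0.005,0.008,0.085],
    [-0.005,0.008,0.085],
    [-0.005,0.008,0.085]
  ],
  "dr": [
    [0,0,0],
    [0,0,0],
    [0,0,0],
    [0,0,0],
    [0,0,0],
    [0,0,0],
    [0,0,0],
    [0,0,0],
    [0,0,0],
    [0,0,0]
  ],
  "claw": [0.1,0.1,0.1,0.1,0.1,0.1,0.1,0.1,0.1,0.1]
}}

```text
time_s: 18.85
tcp_pos: [0.5048, -0.3725, 0.0362]
eef_rot: [180.0, -0.0, 0.0]
contact_force: [0.4, 0.4, -1.9]
gripper_width: 0.0188
gripper_force: 25.0
```

Emit:
{"fn": "jog_arm", "kwargs": {
  "travel": [
    [0,0,0.001],
    [0,0,0.002],
    [0,0,0.003],
    [0,0,0.003],
    [0,0,0.003],
    [0,0,0.003],
    [0,0,0.003],
    [0,0,0.003],
    [0,0,0.003],
    [0,0,0.003]
  ],
  "dr": [
    [0,0,0],
    [0,0,0],
    [0,0,0],
    [0,0,0],
    [0,0,0],
    [0,0,0],
    [0,0,0],
    [0,0,0],
    [0,0,0],
    [0,0,0]
  ],
  "claw": [0.1,0.1,0.1,0.1,0.1,0.1,0.1,0.1,0.1,0.1]
}}

```text
time_s: 20.1
tcp_pos: [0.5049, -0.3725, 0.0355]
eef_rot: [180.0, -0.0, 0.1]
contact_force: [-1.3, 2.5, 6.6]
gripper_width: 0.0188
gripper_force: 25.0
```

Emit:
{"fn": "jog_arm", "kwargs": {
  "travel": [
    [0,0,0],
    [0,0,0],
    [0,0,0],
    [0,0,0],
    [0,0,0],
    [0,0,0],
    [0,0,-0.04],
    [0,0,-0.12],
    [0,0,-0.22],
    [0,0,-0.25]
  ],
  "dr": [
    [0,0,0],
    [0,0,0],
    [0,0,0],
    [0,0,0],
    [0,0,0],
    [0,0,0],
    [0,0,0],
    [0,0,0],
    [0,0,0],
    [0,0,0]
  ],
  "claw": [0.8,0.8,0.8,0.8,0.8,0.8,0.8,0.8,0.8,0.8]
}}

```text
time_s: 21.35
tcp_pos: [0.5063, -0.3733, 0.1634]
eef_rot: [179.9, -0.3, 0.1]
contact_force: [-0.0, -0.0, 0.1]
gripper_width: 0.07
gripper_force: 0.0
```

Run:
```python
from h import *
c,W=wcloud(); save(c,"w9")
print("cone top");fit(W,.505,-.373,.055,.07,.04)
go((.54,.10,.16,-14.4))
```

```text
cone top
  fit 412 [ 505.8 -372. ] 19.9 18.6 1.0 z 0.061 px [310 185  22  23]
now [ 0.5063 -0.3733  0.1638] [ 1.7985e+02 -3.0000e-01  7.0000e-02] t 21.4 w 0.0703
[0.068, -0.947, 0.008] drz 0.04
```

Emit:
{"fn": "jog_arm", "kwargs": {
  "travel": [
    [0.07,-0.947,0],
    [0.07,-0.947,0],
    [0.07,-0.947,0],
    [0.07,-0.947,0],
    [0.07,-0.947,0],
    [0.07,-0.947,0],
    [0.07,-0.947,0],
    [0.07,-0.947,0],
    [0.07,-0.947,0],
    [0.07,-0.947,0]
  ],
  "dr": [
    [0,0,0.04],
    [0,0,0.04],
    [0,0,0.04],
    [0,0,0.04],
    [0,0,0.04],
    [0,0,0.04],
    [0,0,0.04],
    [0,0,0.04],
    [0,0,0.04],
    [0,0,0.04]
  ],
  "claw": [0.8,0.8,0.8,0.8,0.8,0.8,0.8,0.8,0.8,0.8]
}}

```text
time_s: 22.65
tcp_pos: [0.5387, 0.1009, 0.1585]
eef_rot: [179.9, 0.1, -14.3]
contact_force: [-0.3, 0.4, -0.0]
gripper_width: 0.0701
gripper_force: 0.0
```

Run:
```python
from h import *
c,W=wcloud(); save(c,"w10")
print("vb");fit(W,.44,.3637,.045,.065,.06);print("rt");fit(W,.52,.014,.009,.016,.12)
go((.4395,.3637,.16,-14.4),(.4395,.3637,.1,-14.4))
```

```text
vb
rt
  fit 2250 [518.5  14.1] 186.3 89.0 -10.4 z 0.0111 px [362  91  86 173]
now [0.5388 0.1004 0.1588] [ 1.7994e+02  7.0000e-02 -1.4380e+01] t 22.7 w 0.07
[-0.323, -0.461, -0.002] drz 0.0
[-0.323, -0.461, 0.118] drz 0.0
```

Emit:
{"fn": "jog_arm", "kwargs": {
  "travel": [
    [-0.323,-0.461,0],
    [-0.323,-0.461,0],
    [-0.323,-0.461,0],
    [-0.323,-0.461,0],
    [-0.323,-0.461,0],
    [-0.323,-0.461,0],
    [-0.323,-0.461,0.06],
    [-0.323,-0.461,0.06],
    [-0.323,-0.461,0.06],
    [-0.323,-0.461,0.06]
  ],
  "dr": [
    [0,0,0],
    [0,0,0],
    [0,0,0],
    [0,0,0],
    [0,0,0],
    [0,0,0],
    [0,0,0],
    [0,0,0],
    [0,0,0],
    [0,0,0]
  ],
  "claw": [0.8,0.8,0.8,0.8,0.8,0.8,0.8,0.8,0.8,0.8]
}}

```text
time_s: 23.95
tcp_pos: [0.4408, 0.3644, 0.1307]
eef_rot: [-179.9, -0.0, -14.4]
contact_force: [-0.7, 0.2, -0.5]
gripper_width: 0.0701
gripper_force: 0.0
```

Run:
```python
from h import *
c,W=wcloud(); save(c,"w11")
print("vb");fit(W,.44,.3637,.035,.065,.06);fit(W,.44,.3637,.054,.065,.06);print("riser");fit(W,.48,.355,.019,.03,.1)
go((.4395,.3637,.0365,-14.4))
```

```text
vb
  fit 5579 [442.7 363. ] 72.8 50.6 -14.4 z 0.0527 px [290 154  67  91]
  fit 1166 [447.8 381.8] 72.2 11.4 -14.6 z 0.057 px [290 157  17  88]
  fit 1177 [437.8 344.2] 72.8 11.3 -15.0 z 0.057 px [341 157  16  88]
riser
  fit 6015 [516.1 346.2] 80.6 56.7 -13.0 z 0.023 px [288  59  67  95]
now [0.4407 0.3645 0.1306] [-1.7992e+02 -3.0000e-02 -1.4390e+01] t 24.0 w 0.0704
[-0.002, 0.002, 0.188] drz 0.0
```

View pics/w11.png

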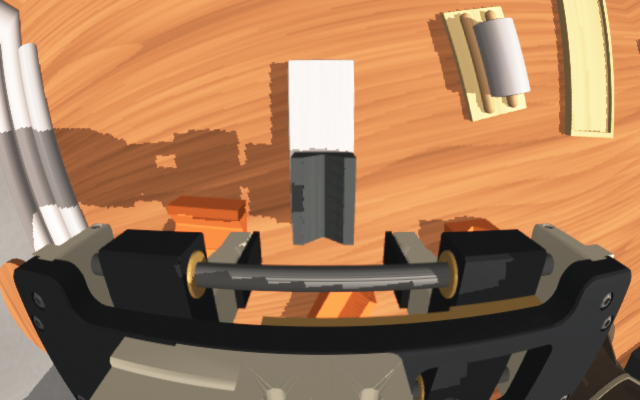

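This is the dark V-block (px 323,200) on the riser, centred between the fingers. The orange look-alikes are at (205,220), (345,300) and (465,225), clear of the fingers.

Emit:
{"fn": "jog_arm", "kwargs": {
  "travel": [
    [0.004,0.002,0.06],
    [0.004,0.002,0.12],
    [0.004,0.002,0.16],
    [0.004,0.002,0.18],
    [0.004,0.002,0.192],
    [0.004,0.002,0.192],
    [0.004,0.002,0.192],
    [0.004,0.002,0.192],
    [0.004,0.002,0.192],
    [0.004,0.002,0.192]
  ],
  "dr": [
    [0,0,0],
    [0,0,0],
    [0,0,0],
    [0,0,0],
    [0,0,0],
    [0,0,0],
    [0,0,0],
    [0,0,0],
    [0,0,0],
    [0,0,0]
  ],
  "claw": [0.8,0.8,0.8,0.8,0.8,0.8,0.4,0.4,0.4,0.4],
  "newtons": 50
}}

```text
time_s: 25.25
tcp_pos: [0.442, 0.3634, 0.034]
eef_rot: [-179.9, -0.0, -14.3]
contact_force: [-0.5, 0.3, 4.1]
gripper_width: 0.0495
gripper_force: 50.0
```

Emit:
{"fn": "jog_arm", "kwargs": {
  "travel": [
    [0,0,0],
    [0,0,0],
    [0,0,0],
    [0,0,-0.004],
    [0,0,-0.01],
    [0,0,-0.02],
    [0,0,-0.03],
    [0,0,-0.06],
    [0,0,-0.06],
    [0,0,-0.06]
  ],
  "dr": [
    [0,0,0],
    [0,0,0],
    [0,0,0],
    [0,0,0],
    [0,0,0],
    [0,0,0],
    [0,0,0],
    [0,0,0],
    [0,0,0],
    [0,0,0]
  ],
  "claw": [0.4,0.4,0.4,0.4,0.4,0.4,0.4,0.4,0.4,0.4]
}}

```text
time_s: 26.5
tcp_pos: [0.4417, 0.363, 0.0638]
eef_rot: [-180.0, 0.0, -14.4]
contact_force: [-0.6, -1.5, -7.5]
gripper_width: 0.0497
gripper_force: 50.0
```

Run:
```python
from h import *
go((.4425,.363,.17,-14.4),(.55,-.04,.16,10.7),(.4995,-.1826,.16,10.7))
```

```text
now [0.4417 0.363  0.0638] [-179.97    0.    -14.37] t 26.5 w 0.0497
[0.002, -0.0, -0.212] drz 0.0
[0.41, 0.727, -0.192] drz -0.07
[0.383, 1.028, -0.192] drz -0.07
```

Emit:
{"fn": "jog_arm", "kwargs": {
  "travel": [
    [0,0,-0.08],
    [0,0,-0.15],
    [0.41,0.727,-0.15],
    [0.41,0.727,-0.15],
    [0.41,0.727,-0.15],
    [0.41,0.727,-0.15],
    [0.41,0.727,-0.15],
    [0.41,0.727,-0.15],
    [0.41,0.727,-0.15],
    [0.41,0.727,-0.15]
  ],
  "dr": [
    [0,0,0],
    [0,0,0],
    [0,0,-0.07],
    [0,0,-0.07],
    [0,0,-0.07],
    [0,0,-0.07],
    [0,0,-0.07],
    [0,0,-0.07],
    [0,0,-0.07],
    [0,0,-0.07]
  ],
  "claw": [0.4,0.4,0.4,0.4,0.4,0.4,0.4,0.4,0.4,0.4]
}}

```text
time_s: 27.75
tcp_pos: [0.55, -0.0431, 0.1378]
eef_rot: [180.0, 0.1, 10.6]
contact_force: [-0.6, 0.6, -8.4]
gripper_width: 0.0497
gripper_force: 50.0
```

Run:
```python
from h import *
go((.499,-.1826,.13,10.7),(.499,-.1826,.07,10.7))
```

```text
now [ 0.55   -0.0431  0.1378] [1.7998e+02 9.0000e-02 1.0590e+01] t 27.75 w 0.0497
[-0.152, 0.256, 0.016] drz -0.0
[-0.152, 0.256, 0.136] drz -0.0
```

Emit:
{"fn": "jog_arm", "kwargs": {
  "travel": [
    [-0.152,0.256,0],
    [-0.152,0.256,0],
    [-0.152,0.256,0],
    [-0.152,0.256,0.05],
    [-0.152,0.256,0.1],
    [-0.152,0.256,0.13],
    [-0.152,0.256,0.136],
    [-0.152,0.256,0.136],
    [-0.152,0.256,0.136],
    [-0.152,0.256,0.136]
  ],
  "dr": [
    [0,0,0],
    [0,0,0],
    [0,0,0],
    [0,0,0],
    [0,0,0],
    [0,0,0],
    [0,0,0],
    [0,0,0],
    [0,0,0],
    [0,0,0]
  ],
  "claw": [0.4,0.4,0.4,0.4,0.4,0.4,0.4,0.4,0.4,0.4]
}}

```text
time_s: 29.0
tcp_pos: [0.5001, -0.18, 0.0712]
eef_rot: [180.0, -0.1, 10.8]
contact_force: [0.1, 0.1, -7.3]
gripper_width: 0.05
gripper_force: 50.0
```

Run:
```python
from h import *
c,W=wcloud(); save(c,"w12")
print("tray");fit(W,.4995,-.1826,.0095,.016,.08)
m=(np.hypot(W[...,0]-.5,W[...,1]+.183)<.05)&(W[...,2]>.06)&(W[...,2]<.1); print("vb",rect(W[m]))
go((.499,-.1826,.0165,10.7))
```

```text
tray
  fit 1525 [ 527.1 -177.9] 80.2 47.2 -79.3 z 0.011 px [271 144 113  64]
vb (array([ 501. , -179.5]), 83.6, 73.2, -79.1)
now [ 0.5    -0.18    0.0711] [ 1.7999e+02 -5.0000e-02  1.0840e+01] t 29.05 w 0.0494
[-0.003, 0.005, 0.109] drz 0.0
```

View pics/w12.png

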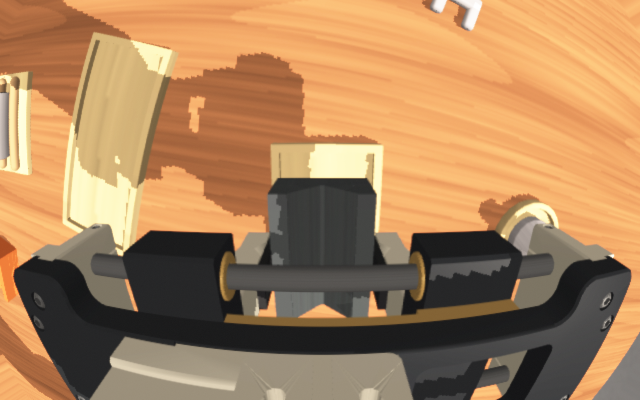

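The V-block is held upright over the short tray (px 325,180), aligned with it. The cone is in its dish at (525,225).

Emit:
{"fn": "jog_arm", "kwargs": {
  "travel": [
    [-0.002,0.005,0.03],
    [-0.002,0.005,0.06],
    [-0.002,0.005,0.08],
    [-0.002,0.005,0.09],
    [-0.002,0.005,0.098],
    [-0.002,0.005,0.102],
    [-0.002,0.005,0.105],
    [-0.002,0.005,0.107],
    [-0.002,0.005,0.107],
    [-0.002,0.005,0.107]
  ],
  "dr": [
    [0,0,0],
    [0,0,0],
    [0,0,0],
    [0,0,0],
    [0,0,0],
    [0,0,0],
    [0,0,0],
    [0,0,0],
    [0,0,0],
    [0,0,0]
  ],
  "claw": [0.4,0.4,0.4,0.4,0.4,0.4,0.4,0.4,0.4,0.4]
}}

```text
time_s: 30.3
tcp_pos: [0.4993, -0.1827, 0.0172]
eef_rot: [180.0, -0.0, 10.8]
contact_force: [0.7, 0.4, -8.2]
gripper_width: 0.0497
gripper_force: 50.0
```

Emit:
{"fn": "jog_arm", "kwargs": {
  "travel": [
    [0,0,0.001],
    [0,0,0.002],
    [0,0,0.003],
    [0,0,0.003],
    [0,0,0.003],
    [0,0,0.003],
    [0,0,0.003],
    [0,0,0.003],
    [0,0,0.003],
    [0,0,0.003]
  ],
  "dr": [
    [0,0,0],
    [0,0,0],
    [0,0,0],
    [0,0,0],
    [0,0,0],
    [0,0,0],
    [0,0,0],
    [0,0,0],
    [0,0,0],
    [0,0,0]
  ],
  "claw": [0.4,0.4,0.4,0.4,0.4,0.4,0.4,0.4,0.4,0.4]
}}

```text
time_s: 31.55
tcp_pos: [0.4992, -0.1827, 0.016]
eef_rot: [180.0, -0.0, 10.8]
contact_force: [-3.9, 1.8, 6.1]
gripper_width: 0.0499
gripper_force: 50.0
```

Emit:
{"fn": "jog_arm", "kwargs": {
  "travel": [
    [0,0,0],
    [0,0,0],
    [0,0,0],
    [0,0,0],
    [0,0,0],
    [0,0,-0.04],
    [0,0,-0.12],
    [0,0,-0.22],
    [0,0,-0.28],
    [0,0,-0.28]
  ],
  "dr": [
    [0,0,0],
    [0,0,0],
    [0,0,0],
    [0,0,0],
    [0,0,0],
    [0,0,0],
    [0,0,0],
    [0,0,0],
    [0,0,0],
    [0,0,0]
  ],
  "claw": [0.85,0.85,0.85,0.85,0.85,0.85,0.85,0.85,0.85,0.85]
}}

```text
time_s: 32.8
tcp_pos: [0.5008, -0.1828, 0.1584]
eef_rot: [179.9, -0.3, 10.9]
contact_force: [-0.4, -0.3, -0.3]
gripper_width: 0.0746
gripper_force: 0.0
```

Run:
```python
from h import *
c,W=wcloud(); save(c,"w13")
print("vb");fit(W,.4995,-.1826,.02,.06,.07);fit(W,.4995,-.1826,.036,.06,.07);print("tray");fit(W,.4995,-.1826,.0095,.016,.08)
go((.53,.22,.16,-14.4))
```

```text
vb
  fit 4013 [ 500.  -181.6] 72.8 50.3 10.9 z 0.0346 px [294 151  55  77]
  fit 854 [ 495.9 -162.7] 71.4 11.6 11.1 z 0.039 px [294 154  14  74]
  fit 849 [ 503.3 -201. ] 71.2 11.1 11.5 z 0.0389 px [336 154  13  74]
tray
  fit 1382 [ 499.1 -183.2] 102.8 80.0 10.7 z 0.0111 px [282 135  81  98]
  fit 482 [ 484.4 -147.9] 82.6 11.1 15.3 z 0.0111 px [282 153  14  78]
now [ 0.4997 -0.1826  0.1566] [ 1.7998e+02 -1.5000e-01  1.0840e+01] t 32.85 w 0.0743
[0.211, -0.78, -0.007] drz 0.07
```

V-block seated flat. Now the riser.

Emit:
{"fn": "jog_arm", "kwargs": {
  "travel": [
    [0.211,-0.78,0],
    [0.211,-0.78,0],
    [0.211,-0.78,0],
    [0.211,-0.78,0],
    [0.211,-0.78,0],
    [0.211,-0.78,0],
    [0.211,-0.78,0],
    [0.211,-0.78,0],
    [0.211,-0.78,0],
    [0.211,-0.78,0]
  ],
  "dr": [
    [0,0,0.07],
    [0,0,0.07],
    [0,0,0.07],
    [0,0,0.07],
    [0,0,0.07],
    [0,0,0.07],
    [0,0,0.07],
    [0,0,0.07],
    [0,0,0.07],
    [0,0,0.07]
  ],
  "claw": [0.85,0.85,0.85,0.85,0.85,0.85,0.85,0.85,0.85,0.85]
}}

```text
time_s: 34.1
tcp_pos: [0.5291, 0.2191, 0.1551]
eef_rot: [180.0, 0.0, -14.4]
contact_force: [-0.5, -0.2, 0.0]
gripper_width: 0.0741
gripper_force: 0.0
```

Run:
```python
from h import *
c,W=wcloud(); save(c,"w14")
fit(W,.479,.355,.018,.03,.11)
go((.479,.355,.12,-14.4))
```

```text
fit 2499 [519.5 344.8] 75.4 56.6 -13.2 z 0.0231 px [181 190  54  67]
  fit 128 [409.1 352.1] 20.8 16.5 -19.4 z 0.0232 px [232 303  14  14]
now [0.5293 0.219  0.1553] [ 1.7997e+02  2.0000e-02 -1.4430e+01] t 34.15 w 0.0743
[-0.165, -0.238, 0.071] drz -0.0
```

Emit:
{"fn": "jog_arm", "kwargs": {
  "travel": [
    [-0.163,-0.238,0],
    [-0.163,-0.238,0],
    [-0.163,-0.238,0],
    [-0.163,-0.238,0.03],
    [-0.163,-0.238,0.07],
    [-0.163,-0.238,0.07],
    [-0.163,-0.238,0.07],
    [-0.163,-0.238,0.07],
    [-0.163,-0.238,0.07],
    [-0.163,-0.238,0.07]
  ],
  "dr": [
    [0,0,0],
    [0,0,0],
    [0,0,0],
    [0,0,0],
    [0,0,0],
    [0,0,0],
    [0,0,0],
    [0,0,0],
    [0,0,0],
    [0,0,0]
  ],
  "claw": [0.85,0.85,0.85,0.85,0.85,0.85,0.85,0.85,0.85,0.85]
}}

```text
time_s: 35.4
tcp_pos: [0.4801, 0.3558, 0.1209]
eef_rot: [-180.0, -0.0, -14.4]
contact_force: [-0.2, 0.3, 0.0]
gripper_width: 0.0744
gripper_force: 0.0
```

Run:
```python
from h import *
c,W=wcloud(); save(c,"w15")
fit(W,.479,.355,.018,.03,.11)
go((.48,.355,.0095,-14))
```

```text
fit 10191 [485.3 353.8] 143.2 56.7 -14.2 z 0.0231 px [288 106  69 159]
now [0.48   0.3558 0.1208] [-1.7998e+02 -1.0000e-02 -1.4350e+01] t 35.45 w 0.0742
[0.0, 0.002, 0.223] drz -0.001
```

View pics/w15.png

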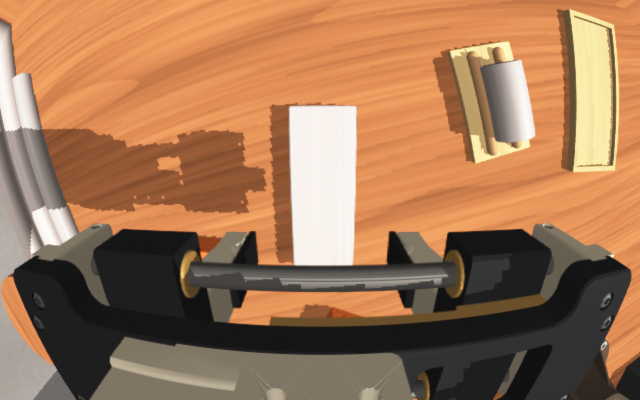

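The riser (px 322,185) is centred between the fingers with nothing on it; the shell is still in the saddle (508,100).

Emit:
{"fn": "jog_arm", "kwargs": {
  "travel": [
    [-0.002,0.001,0.08],
    [-0.002,0.001,0.15],
    [-0.002,0.001,0.19],
    [-0.002,0.001,0.21],
    [-0.002,0.001,0.223],
    [-0.002,0.001,0.223],
    [-0.002,0.001,0.223],
    [-0.002,0.001,0.223],
    [-0.002,0.001,0.223],
    [-0.002,0.001,0.223]
  ],
  "dr": [
    [0,0,0],
    [0,0,0],
    [0,0,0],
    [0,0,0],
    [0,0,0],
    [0,0,0],
    [0,0,0],
    [0,0,0],
    [0,0,0],
    [0,0,0]
  ],
  "claw": [0.85,0.85,0.85,0.85,0.85,0.85,0.85,0.5,0.5,0.5],
  "newtons": 60
}}

```text
time_s: 36.7
tcp_pos: [0.479, 0.3556, 0.0094]
eef_rot: [-180.0, -0.0, -14.4]
contact_force: [-1.1, 0.2, 1.4]
gripper_width: 0.0554
gripper_force: 60.0
```

Emit:
{"fn": "jog_arm", "kwargs": {
  "travel": [
    [0,0,0],
    [0,0,0],
    [0,0,0],
    [0,0,0],
    [0,0,-0.004],
    [0,0,-0.01],
    [0,0,-0.02],
    [0,0,-0.04],
    [0,0,-0.06],
    [0,0,-0.06]
  ],
  "dr": [
    [0,0,0],
    [0,0,0],
    [0,0,0],
    [0,0,0],
    [0,0,0],
    [0,0,0],
    [0,0,0],
    [0,0,0],
    [0,0,0],
    [0,0,0]
  ],
  "claw": [0.5,0.5,0.5,0.5,0.5,0.5,0.5,0.5,0.5,0.5]
}}

```text
time_s: 37.95
tcp_pos: [0.4795, 0.3562, 0.0405]
eef_rot: [-179.9, -0.1, -14.3]
contact_force: [-0.7, -0.4, -6.0]
gripper_width: 0.0557
gripper_force: 60.0
```

Run:
```python
from h import *
c,W=wcloud(); save(c,"w16"); 
m=(abs(W[...,0]-.54)<.03)&(abs(W[...,1]-.34)<.025)&(W[...,2]>.03); print("riser top z",np.percentile(W[m][:,2],[5,50,95]))
go((.479,.355,.12,-14.4),(.5185,.0141,.13,-10.5))
```

```text
riser top z [0.05302842 0.05418213 0.11851435]
now [0.4791 0.3558 0.0398] [-1.7992e+02 -3.0000e-02 -1.4360e+01] t 38.0 w 0.0555
[0.0, 0.002, -0.16] drz 0.0
[0.246, 0.643, -0.18] drz -0.011
```

Emit:
{"fn": "jog_arm", "kwargs": {
  "travel": [
    [0,0,-0.08],
    [0,0,-0.15],
    [0.246,0.643,-0.15],
    [0.246,0.643,-0.15],
    [0.246,0.643,-0.15],
    [0.246,0.643,-0.15],
    [0.246,0.643,-0.15],
    [0.246,0.643,-0.15],
    [0.246,0.643,-0.11],
    [0.246,0.643,-0.08]
  ],
  "dr": [
    [0,0,0],
    [0,0,0],
    [0,0,-0.011],
    [0,0,-0.011],
    [0,0,-0.011],
    [0,0,-0.011],
    [0,0,-0.011],
    [0,0,-0.011],
    [0,0,-0.011],
    [0,0,-0.011]
  ],
  "claw": [0.5,0.5,0.5,0.5,0.5,0.5,0.5,0.5,0.5,0.5]
}}

```text
time_s: 39.25
tcp_pos: [0.5178, 0.0129, 0.0782]
eef_rot: [180.0, 0.0, -10.5]
contact_force: [0.2, 0.0, -6.4]
gripper_width: 0.0551
gripper_force: 60.0
```

Run:
```python
from h import *
c,W=wcloud(); save(c,"w17")
fit(W,.5185,.0141,.0095,.016,.13)
go((.5185,.0141,.0155,-10.5))
print(r.get_state()["contact_force"])
```

```text
fit 1162 [602.9  -1.3] 88.6 15.6 80.2 z 0.011 px [259  83 123  23]
  fit 97 [523.5  56.9] 25.9 2.6 -11.3 z 0.0113 px [263 195   4  32]
now [0.5167 0.013  0.0763] [179.93   0.18 -10.46] t 39.3 w 0.0552
[0.003, -0.003, 0.122] drz 0.0
[-0.63916584 -0.14478592 -7.69487288]
```

View pics/w17.png

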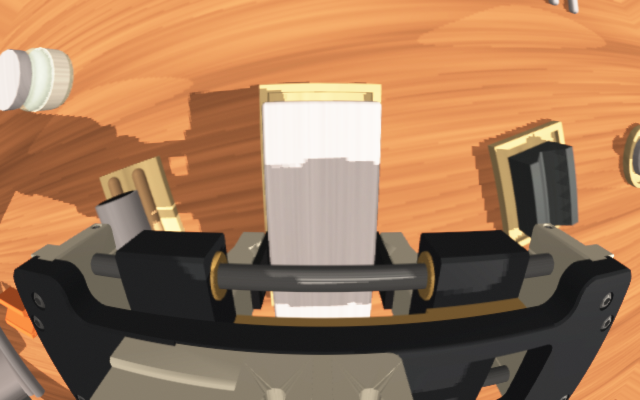

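The riser hangs level over the long tray, its edges parallel to the rim (px 262–380). The V-block is in its tray at (540,190).

Emit:
{"fn": "jog_arm", "kwargs": {
  "travel": [
    [0.003,-0.002,0.03],
    [0.003,-0.002,0.06],
    [0.003,-0.002,0.085],
    [0.003,-0.002,0.1],
    [0.003,-0.002,0.11],
    [0.003,-0.002,0.115],
    [0.003,-0.002,0.119],
    [0.003,-0.002,0.121],
    [0.003,-0.002,0.121],
    [0.003,-0.002,0.121]
  ],
  "dr": [
    [0,0,0],
    [0,0,0],
    [0,0,0],
    [0,0,0],
    [0,0,0],
    [0,0,0],
    [0,0,0],
    [0,0,0],
    [0,0,0],
    [0,0,0]
  ],
  "claw": [0.5,0.5,0.5,0.5,0.5,0.5,0.5,0.5,0.5,0.5]
}}

```text
time_s: 40.55
tcp_pos: [0.5201, 0.0143, 0.0187]
eef_rot: [-180.0, -0.0, -10.4]
contact_force: [-0.1, -0.0, -7.2]
gripper_width: 0.0555
gripper_force: 60.0
```

Emit:
{"fn": "jog_arm", "kwargs": {
  "travel": [
    [-0.002,0,0.002],
    [-0.002,0,0.003],
    [-0.002,0,0.004],
    [-0.002,0,0.005],
    [-0.002,0,0.006],
    [-0.002,0,0.007],
    [-0.002,0,0.007],
    [-0.002,0,0.007],
    [-0.002,0,0.007],
    [-0.002,0,0.007]
  ],
  "dr": [
    [0,0,0],
    [0,0,0],
    [0,0,0],
    [0,0,0],
    [0,0,0],
    [0,0,0],
    [0,0,0],
    [0,0,0],
    [0,0,0],
    [0,0,0]
  ],
  "claw": [0.5,0.5,0.5,0.5,0.5,0.5,0.5,0.5,0.5,0.5]
}}

```text
time_s: 41.8
tcp_pos: [0.519, 0.0144, 0.0154]
eef_rot: [-180.0, -0.0, -10.4]
contact_force: [-4.6, 0.1, 5.5]
gripper_width: 0.0555
gripper_force: 60.0
```

Contact; release and rise.

Emit:
{"fn": "jog_arm", "kwargs": {
  "travel": [
    [0,0,0],
    [0,0,0],
    [0,0,0],
    [0,0,0],
    [0,0,0],
    [0,0,-0.04],
    [0,0,-0.12],
    [0,0,-0.22],
    [0,0,-0.3],
    [0,0,-0.4]
  ],
  "dr": [
    [0,0,0],
    [0,0,0],
    [0,0,0],
    [0,0,0],
    [0,0,0],
    [0,0,0],
    [0,0,0],
    [0,0,0],
    [0,0,0],
    [0,0,0]
  ],
  "claw": [0.9,0.9,0.9,0.9,0.9,0.9,0.9,0.9,0.9,0.9]
}}

```text
time_s: 43.05
tcp_pos: [0.5183, 0.0142, 0.2161]
eef_rot: [180.0, 0.1, -10.4]
contact_force: [2.3, -0.1, -1.2]
gripper_width: 0.0785
gripper_force: 0.0
```

Run:
```python
from h import *
c,W=wcloud(); save(c,"w18")
print("riser");fit(W,.5185,.0141,.022,.04,.12);print("tray");fit(W,.5185,.0141,.0095,.016,.13)
print("shell");fit(W,.528,.173,.038,.06,.06);print("vb");fit(W,.4995,-.1826,.036,.06,.07)
c=cap("scene"); save(c,"sceneE")
a=cv2.imread("pics/sceneE.png")[110:340,130:510]; cv2.imwrite("pics/sceneEc.png",cv2.resize(a,None,fx=2.1,fy=2.1,interpolation=cv2.INTER_CUBIC))
go((.5,.0,.2,0))
```

```text
riser
  fit 6406 [520.2  14.4] 153.6 56.8 -10.3 z 0.0291 px [296 105  52 131]
tray
  fit 154 [606.1  -4.3] 43.8 3.7 79.8 z 0.011 px [305  94  39   4]
  fit 639 [513.9 -26.8] 161.4 6.7 -10.4 z 0.0111 px [353 101   8 131]
  fit 848 [513.8  55.2] 180.0 45.8 3.9 z 0.0112 px [284 104  42 140]
  fit 157 [428.5   5.9] 36.2 13.3 81.9 z 0.011 px [327 233  29  11]
shell
  fit 1638 [528.3 172.6] 69.7 38.5 1.4 z 0.0496 px [169 163  43  62]
vb
  fit 459 [ 503.8 -201. ] 73.5 12.7 11.4 z 0.0387 px [488 131  19  57]
  fit 469 [ 496.9 -162.2] 72.3 12.4 11.1 z 0.0389 px [460 140  20  58]
now [0.522  0.0149 0.2209] [-179.78   -0.51  -10.35] t 43.15 w 0.0792
[-0.038, 0.037, 0.042] drz -0.029
```

View pics/sceneEc.png

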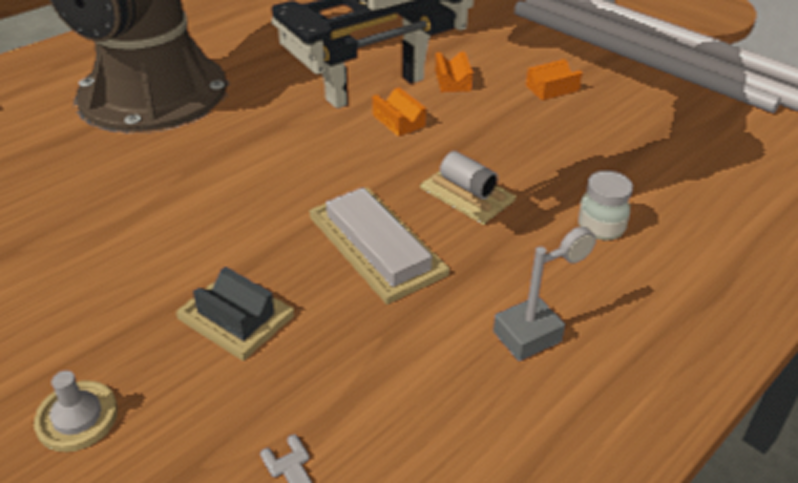

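The picture shows all four parts in their nests: cone (75,400), V-block (235,300), riser (380,235) and shell (468,175). The gauge stand and jar have not moved.

```bash
python3 -c "
from plant import r
print(r.close_job())"
```

```text
the job is handed in; nothing more can be done
None
```

The stack is taken apart and each of the four parts was set down gently in its own nest, with the gauge stand and jar left in place; the job was handed in at about 43 s of the 128 s allowed.

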